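Swap the pump bottles and hold the pressure arm open

TASK

The two bottles were set down in each other's drip trays beside the tubing pump: first swap them, so that each stands upright and free in the tray the other one came from. Then push the pump's sprung pressure arm back by its upright post, past the click of its ratchet pawl and on to near the end of its travel, and finish while still holding it there against the spring with the gripper, so that a colleague can thread the tubing. Leave the microplate, tip box and dish stack where they are.

Things in the scene. Friction and masses are not known exactly. Their poses are not given: they have to be found in the camera images.
- pump: Low white tubing pump fixed to the bench, 200 (x) x 220 (y) mm, flat top 70 mm above the bench. Origin: centre of its underside. Its -x side is the panel with knob facing the robot. On top, in the pump's frame: a black rotor (68 mm diameter, up to 96 mm high) at x -50, y 5 mm; the pressure arm behind it; a small fixed steel bracket (86 mm high) and the pawl near x 55 to 95, y -70 mm.
- jaw_hinge (a point): Vertical hinge axis of the pressure arm, on the pump's top (70 mm high), at x -5, y -82 mm in the pump's frame. The arm is a 16 mm wide aluminium bar with a grey shoe, its top 87 mm above the bench; at rest it points along the pump's +y and when opened it swings clockwise seen from above, its free end going towards the pump's +x (away from the robot).
- post_mid (a point): Middle of the upright black post at the arm's free end: 16 mm diameter, 45 mm tall, standing 87 to 132 mm above the bench (this point at about 110 mm), 148 mm from the hinge axis. It is round and does not turn in the arm; it may be pushed from its rotor side or pinched from above. Moves with the arm.
- pressure_arm: The pressure arm with its post, one rigid piece; origin on the hinge axis, 71 mm above the bench. Its y axis runs along the bar to the post and it turns with the arm.
- jaw_angle (a joint): Angle of the pressure arm: 0 at rest (sprung shut), growing as the post is pushed back, hard stop at 0.52 rad. The spring needs about 6 N at the post to start and about 12 N near the stop, some 2 N more while the tooth lifts the pawl (from about 0.03 to 0.23 rad). The pawl clicks in at about 0.28 rad; if let go beyond that the arm springs back and is caught by the pawl at about 0.28.
- pawl (a joint): Brass pawl slider near the hinge: 0 when in, grows (up to about 7 mm) as the tooth of the moving arm pushes it out, and snaps back to about 0 at the click.
- tall_bottle: Tall white plastic bottle with grey cap, 158 mm high: body 60 mm diameter up to 105 mm, tapering shoulder to 130 mm, cap 38 mm diameter from 130 to 158 mm. Origin: centre of its underside, z up. About 0.26 kg.
- squat_jar: Short white straight-sided plastic jar with grey lid, 100 mm high: body 56 mm diameter up to 75 mm, lid 60 mm diameter from 75 to 100 mm. Origin: centre of its underside, z up. About 0.24 kg.
- tray_left: Fixed square steel drip tray on the robot's left (+y), 110 x 110 mm outside, rim 12 mm high, walls and floor about 4 mm thick. Origin: centre of its underside. The bench behind this tray (130 to 150 mm farther in the tray's world +x, same y) is always clear and serves to park a bottle.
- tray_right: The same kind of tray on the robot's right (-y).
- microplate: Bystander: flat well plate, 85 x 127 x 16 mm, on the left, outward of and behind the left tray. Origin: centre of its underside.
- tip_box: Bystander: white pipette tip box with grey lid, 85 x 120 x 62 mm, right of and behind the right tray. Origin: centre of its underside.
- dish_stack: Bystander: stack of three closed dishes as one piece, 90 mm diameter, 43 mm high, on the right, outward of the right tray. Origin: centre of its underside.
There are look-alikes about, which are no part of the job. Leave any orange or purple look-alike of the tray_left alone.

How it is judged:
By the outcome, as a careful person would: the job done as asked, in the order asked, and still so for the second after the job is handed in, while the arm keeps its last pose, push and grip.
It also fails if it takes over 64 s, if anything falls off the work surface, if the arm or the gripper's body presses on something with over 40 N, if the wrist force passes 120 N, or if a joint passes its speed limit or range.

ROBOT

A 6-joint arm with a two-finger parallel gripper is mounted at the origin on the work surface. World frame = base frame: x ahead of the robot, y to its left, z up, the work surface at z = 0. Lengths are in m, angles in rad, forces in N, time in s.
With the tool pointing down it reaches from about 0.375 to 0.9 m from the base axis. Payload 3.1 kg.
Tool frame: the origin (TCP) lies between the finger pads; the fingertips stand manip.finger_overhang ahead of it and the grasp point (between the pads) lies 5 mm behind it (manip.finger_overhang is the distance from the TCP to the fingertips, in m); z points along the fingers, y is the line along which they close (so a half turn about z gives the same grasp; the last joint's range is limited). The gripper opens to 85 mm and grips with 20 to 120 N. Pads are 22 mm wide; open, the fingers measure 114 mm over their backs; the gripper's body (76 mm by 85 mm) begins 54 mm behind the grasp point. The pads swing forward as they close: fully open they stand 13 mm farther back than shut.
Start: joints at [-1.504, 0.527, 1.433, -0, 1.181, -0.178], TCP at [0.152, -0.606, 0.218] pointing down, gripper open.
Joint ranges: [-3.08, 3.08], [-0.75, 2.2], [0.22, 2.44], [-1.43, 4.57], [0, 2.65], [-2.85, 2.85]. Speed limits (rad/s): [2.79, 2.79, 3.14, 3.14, 3.14, 3.14].

INTERFACE

Orientations are given as a unit quaternion [x, y, z, w].
In Python, from station import manip gives the robot as it stands.
- The arm moves only by the tool drive_tool, never from a script. Its argument "plan" is a list of rows, each a list of 7 numbers: the shift along the tool's x, y, z in m, then the turn, a rotation vector about the tool's x, y, z in degrees, then the opening, from -1 (shut) to 1 (fully open). In form: [[x, y, z, wx, wy, wz, gripper], ...]. A call has 1 to 10 rows; each row shifts and turns the commanded pose from where the row before left it, along the tool's axes as they then stand; what a row does not reach is not made up. A row lasts 1/10 s, in which the tool goes at most 50 mm and 8.59 degrees, less where a joint would pass 70% of its speed; a pose out of reach is approached as far as the arm can. A call is refused whole if a number of a shift passes 0.05 or a number of a turn 8.59, either way. A call with a gripper value outside its range is refused whole. The fingers move at their own pace and stop on an object; "newtons" is the grip in N (left out, the last holds). Time passes only in rows, so rows that do not move let the fingers close. It gives the time, the measured TCP pose, the force, the opening and the grip force at its end, in the units of the state.
- manip.sense(): the state, without advancing time (a new reading comes with each control period).
- manip.snapshot(name): name is "scene" or "top" or "wrist"; returns a dict with "image" (400x640x3 uint8, red, green, blue), "z_map" (400x640 float32, m along the optical axis (not along the pixel's ray), 0 where there is no reading), "fov_y" (degrees; the focal length in pixels is half the picture's height over the tangent of half this angle, whatever the lens; pixels are square), "cx", "cy" (the principal point, pixels), "extrinsics" (4x4, takes a point from camera to world coordinates); the wrist camera has in their place "mount" (4x4, takes a point from camera to tool coordinates, whose origin is the TCP and whose axes are the flange's). Camera axes: x right, y up, looking along -z (the intrinsics and any distortion apply to the point x, -y, -z); pixel columns grow to the right and rows downward; lengths in m; the calibration is good to about 2 mm. A picture is of the moment at which its call begins: read the wrist's pose just before it.
- manip.sign_off(): hands the job in; it is judged then, once.
The state is a dict: "t": time; "q": joint angles; "qd": joint speeds; "tau": joint torques, N m; "tcp_pos": TCP position; "tool_rot": TCP orientation; "force": force on the tool from outside, world axes, zero at the start; "ft_torque": the same for the moment, N m; "finger_gap": opening from 0.0 (shut) to 1.0 (fully open); "gripper_force": force on a finger pad.
Only numpy, scipy, OpenCV 4.12 (cv2) and the standard library are available. Lean on these libraries where they do the work, as an engineer would, in place of code of your own. Each camera call takes 0.05 s, during which the arm holds its last target. There are 200 camera calls.

## Working session

There is one attempt and no reset: what is moved stays moved. The work goes in short steps, Python scripts to look and compute and a tool call to move; the robot and the scene stay as the last step left them, time stands still between calls to the robot, and variables do not carry over. Pictures are saved under pics/ and viewed, at most 10 in all, crops included, and the job is handed in when it is done.

Besides the shell and the picture viewer there is one more tool, called after "Emit:" by a JSON object that holds its "method" and its "body", one argument or row to a line. drive_tool: Moves the arm, as the interface text tells. Its arguments: {"type":"object","properties":{"plan":{"type":"array"},"newtons":{"type":"number"}},"required":["plan"]}

```bash
ls; mkdir -p pics; python3 - <<'E'
from station import manip
import cv2,numpy as np
s=manip.sense();print(s, manip.finger_overhang)
for n in("scene","top"):
    d=manip.snapshot(n);cv2.imwrite(f"pics/{n}0.png",d["image"][:,:,::-1]);np.savez(f"{n}0.npz",**d)
    print(n,{k:v for k,v in d.items() if k not in("image","z_map")})
E
```

```text
pics
{'t': 0.0, 'q': array([-1.50447222e+00,  5.28473444e-01,  1.43390313e+00, -8.63093975e-06,
        1.18139374e+00, -1.78463411e-01]), 'qd': array([ 0.00105281,  0.00127421,  0.00150931,  0.00099495, -0.00177295,
       -0.00135101]), 'tau': array([ 1.78801711e-04, -4.42349267e+01, -1.78025043e+01, -2.47094986e-04,
        8.33762751e-03,  7.95862896e-07]), 'tcp_pos': array([ 0.15146715, -0.60560241,  0.21742891]), 'tool_rot': array([ 9.92518440e-01,  1.22089967e-01,  5.70339730e-05, -1.08734217e-03]), 'force': array([ 0.11644669, -0.0654954 ,  0.8779367 ]), 'ft_torque': array([ 0.0341669 , -0.00348545, -0.02491881]), 'gripper_force': 0.0, 'finger_gap': 0.9965822647069208} 0.014
scene {'fov_y': 49.969305820224974, 'cx': 316.7848711034331, 'cy': 204.2262107136678, 'extrinsics': array([[ 0.33391394, -0.63933602,  0.69264055,  1.57429855],
       [ 0.94251976,  0.21666369, -0.2543882 , -0.39594642],
       [ 0.01256948,  0.73777117,  0.67493385,  1.1331994 ],
       [ 0.        ,  0.        ,  0.        ,  1.        ]])}
top {'fov_y': 46.85307506993304, 'cx': 312.5359197996059, 'cy': 196.908033961811, 'extrinsics': array([[ 1.82877144e-03,  9.96672058e-01, -8.14951835e-02,
         3.70672744e-01],
       [-9.99885791e-01,  5.99886435e-04, -1.51011689e-02,
        -2.52823611e-02],
       [-1.50020252e-02,  8.15134926e-02,  9.96559326e-01,
         1.53577568e+00],
       [ 0.00000000e+00,  0.00000000e+00,  0.00000000e+00,
         1.00000000e+00]])}
```

View pics/scene0.png

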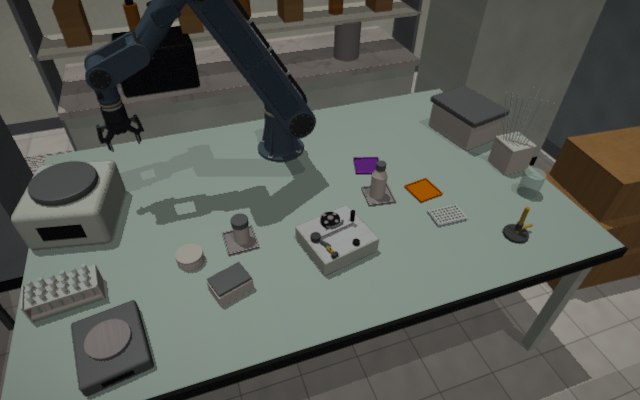

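View pics/top0.png

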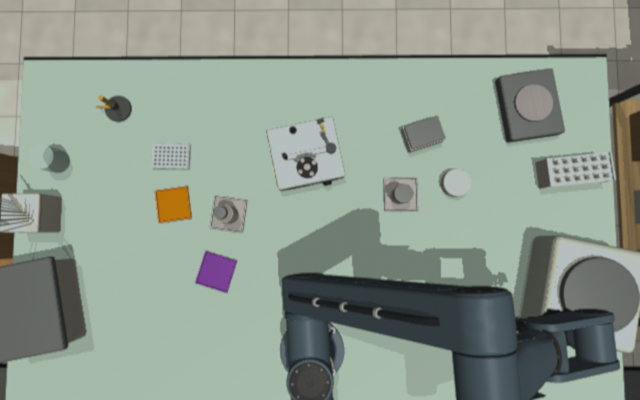

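The top view shows the left tray with the tall bottle at (229,213) and the right tray with the jar at (401,194). The pump is at (306,155), its rotor at (307,167), the post at about (284,156) and the hinge at (331,148). Candidates for tray_left are steel (229,213), orange (173,204) and purple (216,271). The steel one fits, since it holds a bottle and is not coloured.

```bash
cat > h.py <<'E'
import numpy as np,cv2
def world(d,T=None):
    z=d["z_map"];f=200/np.tan(np.radians(float(d["fov_y"]))/2)
    v,u=np.mgrid[0:400,0:640]
    P=np.stack([(u-d["cx"])/f*z,-(v-d["cy"])/f*z,-z,np.ones_like(z)],-1)
    W=(P@(d["extrinsics"] if T is None else T).T)[...,:3];W[z==0]=np.nan
    return W
def load(n): return dict(np.load(n))
E
python3 - <<'E'
from h import *
np.set_printoptions(precision=4,suppress=True)
for n in("top","scene"):
    d=load(n+"0.npz");W=world(d)
    def rep(name,lo,hi,x0,x1,y0,y1):
        m=(W[...,2]>lo)&(W[...,2]<hi)&(W[...,0]>x0)&(W[...,0]<x1)&(W[...,1]>y0)&(W[...,1]<y1)
        p=W[m]
        if len(p)<4: print(n,name,len(p));return
        (cx,cy),wh,a=cv2.minAreaRect((p[:,:2]*1000).astype(np.float32))
        print(n,name,len(p),'mean',p.mean(0),'rect',np.round([cx,cy,*wh,a],1))
    if n=="top":
        for u,v in[(229,213),(401,194),(306,155),(284,156),(331,148),(307,167),(456,182),(423,133),(171,156),(216,271)]:print(u,v,W[v,u])
    rep('cap',.145,.17,.3,.8,.1,.5)
    rep('lid',.09,.11,.3,.8,-.5,-.1)
    rep('trayL',.006,.016,.35,.6,.12,.35)
    rep('trayR',.006,.016,.35,.65,-.38,-.14)
    rep('pumptop',.062,.075,.4,.9,-.15,.15)
    rep('post',.115,.14,.4,.9,-.15,.15)
    rep('rotor',.09,.1,.4,.62,-.15,.15)
    rep('tip',.05,.07,.4,.8,-.5,-.17)
    rep('dish',.03,.05,.4,.7,-.5,-.3)
    rep('plate',.009,.025,.5,.8,.25,.5)
    if n=="top":
        c=d["image"][100:250,150:480,::-1];cv2.imwrite("pics/crop.png",cv2.resize(c,None,fx=2.4,fy=2.4,interpolation=2))
E
```

```text
229 213 [0.4364 0.2525 0.1237]
401 194 [ 0.4972 -0.2787  0.1016]
306 155 [0.6231 0.0177 0.0842]
284 156 [0.6119 0.0841 0.1309]
331 148 [ 0.6427 -0.0614  0.0991]
307 167 [0.5824 0.014  0.0993]
456 182 [ 0.5416 -0.4675  0.0422]
423 133 [ 0.6976 -0.3584  0.066 ]
171 156 [0.633  0.4734 0.0095]
216 271 [0.251  0.3147 0.009 ]
top cap 134 mean [0.4382 0.2725 0.1608] rect [438.3 273.3  35.5  37.5  30.1]
top lid 287 mean [ 0.5011 -0.285   0.1029] rect [ 500.6 -284.6   57.3   57.6    0.8]
top trayL 439 mean [0.4559 0.2558 0.0088] rect [474.5 234.4 243.7 225.1   0.1]
top trayR 520 mean [ 0.5007 -0.2803  0.0088] rect [ 499.4 -260.7  298.4  237.2    0.8]
top pumptop 3065 mean [0.6356 0.0238 0.0696] rect [635.4  21.  201.3 219.7  12. ]
top post 24 mean [0.6159 0.0841 0.1309] rect [616.2  84.2  13.8  12.6   1.7]
top rotor 268 mean [0.5875 0.0177 0.0934] rect [585.2  36.3  67.1 107.2   0.1]
top tip 923 mean [ 0.6979 -0.3622  0.0609] rect [ 620.4 -361.5  263.   238.8    8.1]
top dish 628 mean [ 0.5592 -0.4496  0.0423] rect [ 617.5 -416.8  270.2  106.6   40.6]
top plate 723 mean [0.6252 0.4521 0.0149]
[... 172 characters left out ...]
4 -286.7   59.4   59.3   15.8]
scene trayL 203 mean [0.4619 0.2637 0.0096] rect [476.3 232.4 223.6 235.6  87.7]
scene trayR 211 mean [ 0.5186 -0.2926  0.0095] rect [ 498.4 -260.5  229.7  278.3   87.4]
scene pumptop 1969 mean [0.6556 0.0175 0.0696] rect [638.3  20.1 203.9 222.   11.8]
scene post 30 mean [0.6202 0.0826 0.1258] rect [618.2  83.6  14.8  15.1  70.1]
scene rotor 178 mean [0.5902 0.0155 0.0931] rect [587.2  29.5  65.4  95.9   0.3]
scene tip 906 mean [ 0.6964 -0.3602  0.0605] rect [ 628.3 -340.7  245.2  196.7    8.7]
scene dish 455 mean [ 0.5511 -0.4585  0.0412] rect [ 559.8 -428.7  168.7  225.3   54.1]
scene plate 435 mean [0.6266 0.4496 0.0152] rect [591.6 388.3 226.1 179.4  88.9]
```

View pics/crop.png

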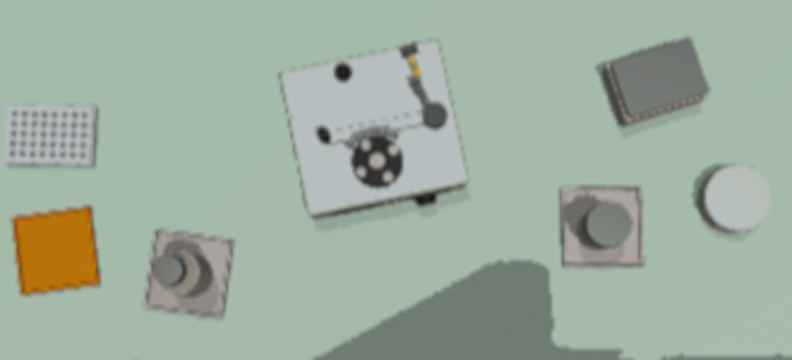

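The crop confirms the steel trays: left centred near crop (190,274), right near (601,226), each holding a bottle. The orange one at (57,250) is an empty look-alike. Next I fit the tray rectangles on the rim plane.

```bash
python3 - <<'E'
from h import *
np.set_printoptions(precision=4,suppress=True)
d=load("top0.npz");W=world(d);E=d["extrinsics"];im=d["image"].astype(int)
f=200/np.tan(np.radians(float(d["fov_y"]))/2)
for nm,(u0,u1,v0,v1) in dict(L=(205,253,188,238),R=(378,424,172,216)).items():
    r,g,b=[im[v0:v1,u0:u1,i] for i in range(3)]
    m=((g-r)<8).astype(np.uint8)
    n,l,st,c=cv2.connectedComponentsWithStats(m);k=1+st[1:,4].argmax()
    v,u=np.nonzero(l==k);u=u+u0;v=v+v0
    R=np.stack([(u-d["cx"])/f,-(v-d["cy"])/f,-np.ones(len(u))],-1)@E[:3,:3].T
    t=(0.012-E[2,3])/R[:,2];p=E[:3,3]+R*t[:,None]
    print(nm,st[k],np.round(cv2.minAreaRect((p[:,:2]*1000).astype(np.float32)),1) if 0 else cv2.minAreaRect((p[:,:2]*1000).astype(np.float32)))
for u,v in[(293,130),(292,131),(329,126),(322,123)]:print(W[v,u])
d=load("scene0.npz");W=world(d)
for u,v in[(356,242),(333,254),(316,238)]:print(W[v,u])
E
```

```text
L [   5    8   37   37 1098] ((439.3659362792969, 277.2381896972656), (111.14142608642578, 109.4203109741211), 82.02751922607422)
R [   6    6   34   33 1097] ((505.2227783203125, -292.65960693359375), (109.3114013671875, 106.2161636352539), 89.99894714355469)
[0.7043 0.0596 0.0824]
[0.6996 0.0625 0.0886]
[ 0.7191 -0.0557  0.0737]
[ 0.7261 -0.0331  0.0855]
[0.7101 0.0625 0.0795]
[ 0.7398 -0.0311  0.0864]
[ 0.6596 -0.0607  0.0903]
```

Emit:
{"method": "drive_tool", "body": {
  "plan": [
    [0.04,0,-0.03,0,0,7,1],
    [0.04,0,-0.03,0,0,7,1],
    [0.04,0,-0.03,0,0,0,1],
    [0.045,-0.02,-0.02,0,0,0,1],
    [0.045,-0.03,0,0,0,0,1],
    [0.04,-0.04,0,0,0,0,1],
    [0.03,-0.045,0,0,0,0,1],
    [0.02,-0.045,0,0,0,0,1],
    [0,-0.045,0,0,0,0,1],
    [0,-0.045,0,0,0,0,1]
  ]
}}

```text
t: 1.1
tcp_pos: [0.4372, -0.3308, 0.3264]
tool_rot: [1.0, 0.001, -0.0, -0.001]
force: [0.1, 0.9, 1.0]
finger_gap: 1.004
gripper_force: 0.0
```

Emit:
{"method": "drive_tool", "body": {
  "plan": [
    [0,-0.05,0,0,0,0,1],
    [0,-0.05,0,0,0,0,1],
    [0,-0.05,0,0,0,0,1],
    [0,-0.05,0,0,0,0,1],
    [0,-0.05,0,0,0,0,1],
    [0,-0.05,0,0,0,0,1],
    [0,-0.05,0,0,0,0,1],
    [0,-0.05,0,0,0,0,1],
    [0,-0.05,0,0,0,0,1],
    [0,-0.05,0,0,0,0,1]
  ]
}}

```text
t: 2.1
tcp_pos: [0.436, 0.1688, 0.3271]
tool_rot: [1.0, 0.0, -0.0, 0.0]
force: [1.1, 0.2, 0.6]
finger_gap: 1.003
gripper_force: 0.0
```

Emit:
{"method": "drive_tool", "body": {
  "plan": [
    [0.001,-0.05,0.01,0,0,0,1],
    [0.001,-0.05,0.02,0,0,0,1],
    [0,-0.003,0.03,0,0,0,1],
    [0,0,0.03,0,0,0,1],
    [0,0,0,0,0,0,1],
    [0,0,0,0,0,0,1]
  ]
}}

```text
t: 2.7
tcp_pos: [0.4384, 0.2652, 0.2388]
tool_rot: [1.0, 0.0, -0.001, 0.0]
force: [0.3, 0.7, 0.8]
finger_gap: 1.002
gripper_force: 0.0
```

```bash
cat >> h.py <<'E'
def wrist(name=None):
    from station import manip
    from scipy.spatial.transform import Rotation as R
    s=manip.sense();d=manip.snapshot("wrist")
    T=np.eye(4);T[:3,:3]=R.from_quat(s["tool_rot"]).as_matrix();T[:3,3]=s["tcp_pos"]
    if name: cv2.imwrite(f"pics/{name}.png",d["image"][:,:,::-1])
    return s,d,world(d,T@d["mount"])
def box(W,lo,hi,x0,x1,y0,y1):
    m=(W[...,2]>lo)&(W[...,2]<hi)&(W[...,0]>x0)&(W[...,0]<x1)&(W[...,1]>y0)&(W[...,1]<y1)
    p=W[m];print(len(p),p.mean(0).round(4) if len(p) else '',[np.round(a,1) for a in cv2.minAreaRect((p[:,:2]*1000).astype(np.float32))] if len(p)>4 else '')
E
python3 - <<'E'
from h import *
s,d,W=wrist("w1");print(s["tcp_pos"])
box(W,.15,.17,.38,.5,.2,.34)
box(W,.007,.02,.3,.6,.2,.36)
E
```

```text
[0.43840926 0.26517035 0.23877192]
1867 [0.4399 0.2726 0.162 ] [array([438.1, 272.6]), array([36.7, 37.6]), np.float64(88.4)]
1400 [0.4295 0.285  0.0121] [array([393.7, 284.8]), array([112.7, 207.1]), np.float64(80.9)]
```

Emit:
{"method": "drive_tool", "body": {
  "plan": [
    [0.001,-0.007,0.025,0,0,0,1],
    [0,0,0.03,0,0,0,1],
    [0,0,0.025,0,0,0,1],
    [0,0,0.018,0,0,0,1],
    [0,0,0,0,0,0,-1],
    [0,0,0,0,0,0,-1],
    [0,0,0,0,0,0,-1],
    [0,0,0,0,0,0,-1],
    [0,0,0,0,0,0,-1]
  ],
  "newtons": 60
}}

```text
t: 3.65
tcp_pos: [0.4413, 0.273, 0.1431]
tool_rot: [1.0, 0.0, 0.002, -0.001]
force: [0.5, 0.9, 5.4]
finger_gap: 0.405
gripper_force: 59.1
```

Emit:
{"method": "drive_tool", "body": {
  "plan": [
    [0,0,-0.02,0,0,0,-1],
    [0,0,-0.03,0,0,0,-1],
    [0.02,0,0,0,0,0,-1],
    [0.035,0,0,0,0,0,-1],
    [0.035,0,0,0,0,0,-1],
    [0.035,0,0,0,0,0,-1],
    [0.015,0,0,0,0,0,-1],
    [0,0,0.02,0,0,0,-1],
    [0,0,0.02,0,0,0,-1],
    [0,0,0,0,0,0,-1]
  ]
}}

```text
t: 4.65
tcp_pos: [0.5774, 0.2715, 0.1485]
tool_rot: [1.0, 0.0, -0.003, 0.001]
force: [-0.1, -0.1, -1.9]
finger_gap: 0.403
gripper_force: 60.2
```

Emit:
{"method": "drive_tool", "body": {
  "plan": [
    [0,0,0.005,0,0,0,-1],
    [0,0,0.004,0,0,0,-1],
    [0,0,0,0,0,0,-1],
    [0,0,0,0,0,0,1],
    [0,0,0,0,0,0,1],
    [0,0,0,0,0,0,1],
    [0,0,0,0,0,0,1],
    [0,0,-0.03,0,0,0,1],
    [0,0,-0.045,0,0,0,1],
    [0,0,-0.045,0,0,0,1]
  ]
}}

```text
t: 5.65
tcp_pos: [0.579, 0.2722, 0.2626]
tool_rot: [1.0, 0.0, -0.001, 0.0]
force: [-0.2, -0.2, -0.2]
finger_gap: 1.001
gripper_force: 0.0
```

Emit:
{"method": "drive_tool", "body": {
  "plan": [
    [-0.02,0.05,-0.03,0,0,0,1],
    [-0.02,0.05,-0.03,0,0,0,1],
    [-0.02,0.05,0,0,0,0,1],
    [-0.02,0.05,0,0,0,0,1],
    [0,0.05,0,0,0,0,1],
    [0,0.05,0,0,0,0,1],
    [0,0.05,0,0,0,0,1],
    [0,0.05,0,0,0,0,1],
    [0,0.05,0,0,0,0,1],
    [0,0.05,0,0,0,0,1]
  ]
}}

```text
t: 6.65
tcp_pos: [0.5098, -0.2037, 0.3109]
tool_rot: [1.0, 0.0, 0.0, 0.0]
force: [0.3, -0.3, -1.1]
finger_gap: 0.998
gripper_force: 0.0
```

```bash
python3 - <<'E'
from h import *
from station import manip
s=manip.sense();print(s["tcp_pos"])
W=world(manip.snapshot("top"));box(W,.145,.17,.5,.65,.2,.34)
E
```

```text
[ 0.5098377  -0.20365156  0.31091354]
127 [0.5755 0.2725 0.1576] [array([576. , 272.9]), array([34.8, 36.6]), np.float64(3.9)]
```

Emit:
{"method": "drive_tool", "body": {
  "plan": [
    [0,0.03,0.03,0,0,0,1],
    [0,0.03,0.04,0,0,0,1],
    [0,0,0.03,0,0,0,1],
    [0,0,0,0,0,0,1],
    [0,0,0,0,0,0,1]
  ]
}}

```text
t: 7.2
tcp_pos: [0.5103, -0.2613, 0.2108]
tool_rot: [1.0, 0.0, -0.0, -0.0]
force: [0.1, 0.9, 0.2]
finger_gap: 0.995
gripper_force: 0.0
```

```bash
python3 - <<'E'
from h import *
s,d,W=wrist("w2");print(s["tcp_pos"])
box(W,.095,.11,.4,.6,-.38,-.2)
box(W,.008,.02,.43,.57,-.38,-.2)
E
```

```text
[ 0.51025061 -0.26128799  0.21076797]
3548 [ 0.5025 -0.287   0.1045] [array([ 501. , -287.2]), array([58.9, 58.6]), np.float64(62.5)]
1299 [ 0.5196 -0.2957  0.0123] [array([ 505.5, -294.9]), array([110. , 110.1]), np.float64(1.0)]
```

Emit:
{"method": "drive_tool", "body": {
  "plan": [
    [-0.008,0.0255,0.02,0,0,0,1],
    [0,0,0.03,0,0,0,1],
    [0,0,0.03,0,0,0,1],
    [0,0,0.03,0,0,0,1],
    [0,0,0.02,0,0,0,1],
    [0,0,0,0,0,0,-1],
    [0,0,0,0,0,0,-1],
    [0,0,0,0,0,0,-1],
    [0,0,0,0,0,0,-1],
    [0,0,0,0,0,0,-1]
  ],
  "newtons": 60
}}

```text
t: 8.25
tcp_pos: [0.5039, -0.2878, 0.0832]
tool_rot: [1.0, 0.0, 0.002, 0.001]
force: [0.5, 1.6, 7.1]
finger_gap: 0.66
gripper_force: 63.7
```

Emit:
{"method": "drive_tool", "body": {
  "plan": [
    [0,0,-0.02,0,0,0,-1],
    [0,0,-0.04,0,0,0,-1],
    [0,0,-0.045,0,0,0,-1],
    [0,0,-0.045,0,0,0,-1],
    [0,-0.02,-0.03,0,0,0,-1],
    [-0.015,-0.04,0,0,0,0,-1],
    [-0.015,-0.045,0,0,0,0,-1],
    [-0.015,-0.045,0,0,0,0,-1],
    [-0.015,-0.045,0,0,0,0,-1],
    [-0.004,-0.045,0,0,0,0,-1]
  ]
}}

```text
t: 9.25
tcp_pos: [0.4359, -0.0454, 0.2612]
tool_rot: [1.0, -0.0, -0.0, 0.0]
force: [0.7, -0.5, -1.6]
finger_gap: 0.654
gripper_force: 64.4
```

Emit:
{"method": "drive_tool", "body": {
  "plan": [
    [0,-0.045,0,0,0,0,-1],
    [0,-0.045,0,0,0,0,-1],
    [0,-0.045,0,0,0,0,-1],
    [0,-0.045,0,0,0,0,-1],
    [0,-0.045,0,0,0,0,-1],
    [0,-0.045,0,0,0,0,-1],
    [0,-0.035,0.02,0,0,0,-1],
    [0,-0.02,0.03,0,0,0,-1],
    [0,0,0.03,0,0,0,-1],
    [0,0,0,0,0,0,-1]
  ]
}}

```text
t: 10.25
tcp_pos: [0.4347, 0.2774, 0.1777]
tool_rot: [1.0, 0.001, -0.004, 0.002]
force: [-1.0, -0.7, -2.2]
finger_gap: 0.664
gripper_force: 64.7
```

Emit:
{"method": "drive_tool", "body": {
  "plan": [
    [0.006,0,0.03,0,0,0,-1],
    [0,0,0.03,0,0,0,-1],
    [0,0,0.02,0,0,0,-1],
    [0,0,0.008,0,0,0,-1],
    [0,0,0,0,0,0,-1],
    [0,0,0,0,0,0,-1]
  ]
}}

```text
t: 10.85
tcp_pos: [0.4453, 0.278, 0.094]
tool_rot: [1.0, 0.0, 0.001, -0.0]
force: [0.4, -0.1, -2.3]
finger_gap: 0.658
gripper_force: 64.9
```

Emit:
{"method": "drive_tool", "body": {
  "plan": [
    [-0.003,0,0.006,0,0,0,-1],
    [0,0,0.004,0,0,0,-1],
    [0,0,0,0,0,0,-1],
    [0,0,0,0,0,0,1],
    [0,0,0,0,0,0,1],
    [0,0,0,0,0,0,1],
    [0,0,0,0,0,0,1],
    [0,0,-0.03,0,0,0,1],
    [0,0,-0.045,0,0,0,1],
    [0,0,-0.045,0,0,0,1]
  ]
}}

```text
t: 11.85
tcp_pos: [0.4403, 0.2775, 0.2032]
tool_rot: [1.0, 0.0, -0.001, 0.0]
force: [1.0, -0.5, 0.9]
finger_gap: 0.997
gripper_force: 0.0
```

Emit:
{"method": "drive_tool", "body": {
  "plan": [
    [0.01,0,-0.03,0,0,0,1],
    [0.04,0,-0.02,0,0,0,1],
    [0.045,0,0,0,0,0,1],
    [0.03,0,0,0,0,0,1],
    [0.01,0,0,0,0,0,1],
    [0,0,0,0,0,0,1],
    [0,0,0,0,0,0,1]
  ]
}}

```text
t: 12.55
tcp_pos: [0.5741, 0.2778, 0.2517]
tool_rot: [1.0, 0.0, -0.002, 0.0]
force: [0.1, -0.9, -1.0]
finger_gap: 0.998
gripper_force: 0.0
```

```bash
python3 - <<'E'
from h import *
s,d,W=wrist("w3");print(s["tcp_pos"])
box(W,.15,.17,.5,.65,.2,.35)
box(W,.095,.11,.35,.52,.2,.35)
E
```

```text
[0.57414668 0.27780634 0.2517326 ]
1618 [0.5774 0.2726 0.1584] [array([576.2, 272.6]), array([37. , 36.8]), np.float64(47.8)]
2065 [0.4413 0.2783 0.1042] [array([438.7, 278.2]), array([58.6, 59.1]), np.float64(88.8)]
```

View pics/w3.png

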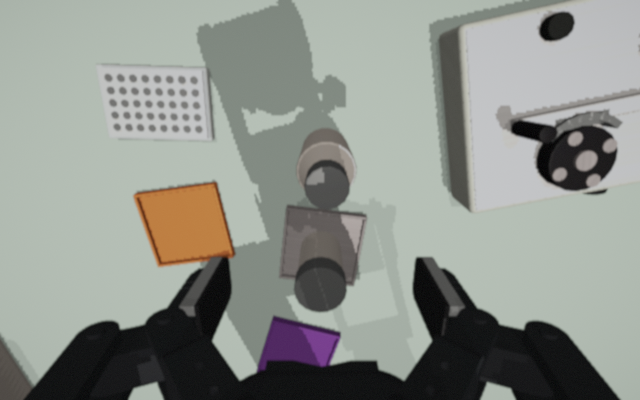

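The jar stands upright in the left steel tray, with its lid at (320,285). The tall bottle is parked upright with its cap at (327,185).

Emit:
{"method": "drive_tool", "body": {
  "plan": [
    [0.003,0.005,0.02,0,0,0,1],
    [0,0,0.035,0,0,0,1],
    [0,0,0.035,0,0,0,1],
    [0,0,0.023,0,0,0,1],
    [0,0,0,0,0,0,-1],
    [0,0,0,0,0,0,-1],
    [0,0,0,0,0,0,-1],
    [0,0,0,0,0,0,-1],
    [0,0,0,0,0,0,-1]
  ],
  "newtons": 60
}}

```text
t: 13.5
tcp_pos: [0.5802, 0.2735, 0.1424]
tool_rot: [1.0, 0.0, 0.002, -0.001]
force: [-0.3, 0.2, 6.1]
finger_gap: 0.387
gripper_force: 59.0
```

Emit:
{"method": "drive_tool", "body": {
  "plan": [
    [0,0,-0.02,0,0,0,-1],
    [0,0,-0.04,0,0,0,-1],
    [0,0,-0.045,0,0,0,-1],
    [0,0,-0.045,0,0,0,-1],
    [-0.01,0.02,-0.03,0,0,0,-1],
    [-0.03,0.035,0,0,0,0,-1],
    [-0.03,0.04,0,0,0,0,-1],
    [-0.03,0.04,0,0,0,0,-1],
    [0,0.045,0,0,0,0,-1],
    [0,0.045,0,0,0,0,-1]
  ]
}}

```text
t: 14.5
tcp_pos: [0.4776, 0.0469, 0.3205]
tool_rot: [1.0, 0.001, 0.001, 0.0]
force: [1.9, -0.8, -2.5]
finger_gap: 0.381
gripper_force: 60.2
```

Emit:
{"method": "drive_tool", "body": {
  "plan": [
    [0,0.045,0,0,0,0,-1],
    [0,0.045,0,0,0,0,-1],
    [0,0.045,0,0,0,0,-1],
    [0,0.045,0,0,0,0,-1],
    [0,0.045,0,0,0,0,-1],
    [0.01,0.045,0,0,0,0,-1],
    [0.01,0.04,0,0,0,0,-1],
    [0.01,0.02,0.02,0,0,0,-1],
    [0,0,0.03,0,0,0,-1],
    [0,0,0,0,0,0,-1]
  ]
}}

```text
t: 15.5
tcp_pos: [0.5065, -0.2808, 0.2657]
tool_rot: [1.0, -0.0, -0.004, -0.003]
force: [-1.0, 0.8, -2.8]
finger_gap: 0.385
gripper_force: 60.7
```

Emit:
{"method": "drive_tool", "body": {
  "plan": [
    [0.001,0.013,0.03,0,0,0,-1],
    [0,0,0.035,0,0,0,-1],
    [0,0,0.03,0,0,0,-1],
    [0,0,0.013,0,0,0,-1],
    [0,0,0,0,0,0,-1],
    [0,0,0,0,0,0,-1]
  ]
}}

```text
t: 16.1
tcp_pos: [0.5113, -0.2956, 0.1633]
tool_rot: [1.0, 0.001, 0.001, 0.001]
force: [-0.1, -0.2, -2.5]
finger_gap: 0.384
gripper_force: 60.6
```

Bottle bottom is now at 0.021, so about 17 mm remain.

Emit:
{"method": "drive_tool", "body": {
  "plan": [
    [-0.003,0,0.008,0,0,0,-1],
    [0,0,0.005,0,0,0,-1],
    [0,0,0.003,0,0,0,-1],
    [0,0,0,0,0,0,-1]
  ]
}}

```text
t: 16.5
tcp_pos: [0.5075, -0.2955, 0.1465]
tool_rot: [1.0, 0.0, 0.0, 0.0]
force: [-1.3, 1.2, 3.1]
finger_gap: 0.382
gripper_force: 62.2
```

Emit:
{"method": "drive_tool", "body": {
  "plan": [
    [0,0,0,0,0,0,1],
    [0,0,0,0,0,0,1],
    [0,0,0,0,0,0,1],
    [0,0,0,0,0,0,1],
    [0,0,-0.03,0,0,0,1],
    [0,0,-0.04,0,0,0,1],
    [0,0,-0.04,0,0,0,1],
    [0,0,-0.03,0,0,0,1],
    [0,0,0,0,0,0,1]
  ]
}}

```text
t: 17.4
tcp_pos: [0.5097, -0.2971, 0.2909]
tool_rot: [1.0, 0.0, 0.004, 0.004]
force: [0.6, -0.7, -0.2]
finger_gap: 0.997
gripper_force: 0.0
```

Emit:
{"method": "drive_tool", "body": {
  "plan": [
    [0,0,0,0,0,-8.5,1],
    [0,0,0,0,0,-8.5,1],
    [0,0,0,0,0,-8.5,1],
    [0,0,0,0,0,-8.5,1],
    [0,0,0,0,0,-8.5,1],
    [0,0,0,0,0,-8.5,1],
    [0,0,0,0,0,-8.5,1],
    [0,0,0,0,0,-8.5,1],
    [0,0,0,0,0,-8.5,1],
    [0,0,0,0,0,-8.5,1]
  ]
}}

```text
t: 18.4
tcp_pos: [0.5067, -0.2947, 0.2842]
tool_rot: [0.735, 0.678, -0.0, -0.001]
force: [-0.7, 0.6, 0.2]
finger_gap: 0.999
gripper_force: 0.0
```

Emit:
{"method": "drive_tool", "body": {
  "plan": [
    [0.02,0,0,0,0,0,1],
    [0.04,0.01,0,0,0,0,1],
    [0.045,0.01,0,0,0,0,1],
    [0.045,0.01,0,0,0,0,1],
    [0.045,0.01,0,0,0,0,1],
    [0.045,0.01,0,0,0,0,1],
    [0.045,0.01,0,0,0,0,1],
    [0.045,0.01,0,0,0,0,1],
    [0.03,0.005,0,0,0,0,1],
    [0,0,0,0,0,0,1]
  ]
}}

```text
t: 19.4
tcp_pos: [0.6124, 0.0625, 0.2846]
tool_rot: [0.736, 0.677, 0.0, -0.001]
force: [0.2, 0.2, -0.9]
finger_gap: 1.0
gripper_force: 0.0
```

```bash
python3 - <<'E'
from h import *
from station import manip
s,d,W=wrist("w4");print(s["tcp_pos"],s["tool_rot"])
box(W,.12,.14,.5,.8,-.05,.15)
box(W,.065,.074,.4,.9,-.15,.2)
d=manip.snapshot("top");W=world(d);box(W,.145,.17,.4,.6,-.4,-.2);box(W,.115,.14,.5,.75,.05,.12)
cv2.imwrite("pics/top2.png",cv2.resize(d["image"][100:250,150:480,::-1],None,fx=2.4,fy=2.4,interpolation=2))
E
```

```text
[0.61243156 0.06251971 0.28462523] [ 7.36094994e-01  6.76877036e-01  2.17281110e-04 -1.26116338e-03]
217 [0.6166 0.0835 0.1317] [array([616.7,  82.5]), array([15.5, 13.9]), np.float64(86.5)]
21271 [0.6377 0.0387 0.071 ] [array([635. ,  19.4]), array([199.7, 218.8]), np.float64(12.0)]
137 [ 0.5035 -0.2937  0.1605] [array([ 504.2, -294.2]), array([36.2, 36.2]), np.float64(47.1)]
0
```

View pics/w4.png

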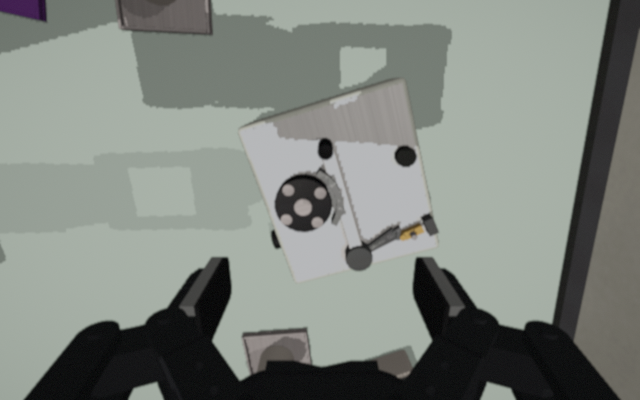

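View pics/top2.png

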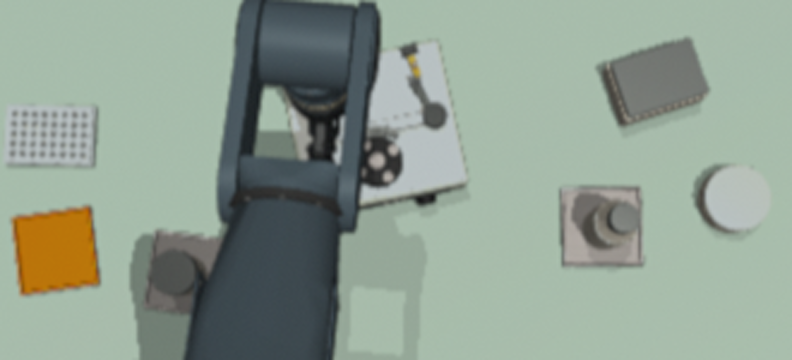

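Tall bottle is in the right tray (crop 622,217, top at z 0.160) and jar is in the left (173,272). The wrist view shows the post at (325,148), rotor at (303,203) and stop knob at (405,156). I'll descend over the post and pinch it.

Emit:
{"method": "drive_tool", "body": {
  "plan": [
    [0.021,0.0025,0.03,0,0,0,1],
    [0,0,0.04,0,0,0,1],
    [0,0,0.04,0,0,0,1],
    [0,0,0.035,0,0,0,1],
    [0,0,0.027,0,0,0,1],
    [0,0,0,0,0,0,1],
    [0,0,0,0,0,0,1]
  ]
}}

```text
t: 20.2
tcp_pos: [0.6173, 0.0767, 0.1136]
tool_rot: [0.738, 0.675, -0.0, -0.0]
force: [-0.0, -0.4, 1.1]
finger_gap: 0.997
gripper_force: 0.0
```

Emit:
{"method": "drive_tool", "body": {
  "plan": [
    [0.006,0,0,0,0,0,1],
    [0,0,0,0,0,0,1],
    [0,0,0,0,0,0,-1],
    [0,0,0,0,0,0,-1],
    [0,0,0,0,0,0,-1],
    [0,0,0,0,0,0,-1],
    [0,0,0,0,0,0,-1],
    [0,0,0,0,0,0,-1]
  ],
  "newtons": 60
}}

```text
t: 21.0
tcp_pos: [0.6175, 0.0838, 0.1137]
tool_rot: [0.737, 0.676, -0.0, -0.0]
force: [-2.2, 0.9, 3.8]
finger_gap: 0.141
gripper_force: 58.6
```

```bash
cat > arc.py <<'E'
from station import manip
import numpy as np
from scipy.spatial.transform import Rotation as R
s=manip.sense();p=s["tcp_pos"];M=R.from_quat(s["tool_rot"]).as_matrix()
h=np.array([.6485,-.0610]);v=p[:2]-h
print("tcp",p,"r",np.hypot(*v),"theta",np.radians(12)+np.arctan2(v[0],v[1]),"gap",s["finger_gap"],s["force"])
for th in np.arange(0,.53,.04):
    a=th-np.radians(12);q=np.r_[h+.148*np.array([np.sin(a),np.cos(a)]),p[2]]
    print(round(th,2),q.round(4),"tool",(M.T@(q-p)).round(4))
E
python3 arc.py
```

```text
tcp [0.61745831 0.08375165 0.11372521] r 0.14804264630004013 theta -0.001808878963907662 gap 0.14132024352684483 [-2.21521513  0.93613912  3.82221941]
0.0 [0.6177 0.0838 0.1137] tool [ 0.      0.0003 -0.    ]
0.04 [0.6235 0.0849 0.1137] tool [ 0.0017  0.006  -0.    ]
0.08 [0.6294 0.0858 0.1137] tool [ 0.003   0.0117 -0.    ]
0.12 [0.6353 0.0864 0.1137] tool [ 0.0042  0.0175 -0.    ]
0.16 [0.6412 0.0868 0.1137] tool [ 0.0051  0.0234 -0.    ]
0.2 [0.6471 0.087  0.1137] tool [ 0.0058  0.0293 -0.    ]
0.24 [0.653  0.0869 0.1137] tool [ 0.0063  0.0352 -0.    ]
0.28 [0.6589 0.0866 0.1137] tool [ 0.0065  0.0411 -0.    ]
0.32 [0.6648 0.0861 0.1137] tool [ 0.0064  0.047  -0.0001]
0.36 [0.6707 0.0853 0.1137] tool [ 0.0062  0.0529 -0.0001]
0.4 [0.6765 0.0843 0.1137] tool [ 0.0057  0.0588 -0.0001]
0.44 [0.6823 0.0831 0.1137] tool [ 0.005   0.0647 -0.0001]
0.48 [0.6881 0.0816 0.1137] tool [ 0.004   0.0705 -0.0001]
0.52 [0.6937 0.0799 0.1137] tool [ 0.0028  0.0763 -0.0001]
```

Emit:
{"method": "drive_tool", "body": {
  "plan": [
    [0.0017,0.006,0,0,0,0,-1],
    [0.0013,0.0057,0,0,0,0,-1],
    [0.0012,0.006,0,0,0,0,-1],
    [0.001,0.006,0,0,0,0,-1],
    [0.0007,0.006,0,0,0,0,-1],
    [0.0005,0.006,0,0,0,0,-1],
    [0.0002,0.006,0,0,0,0,-1],
    [0,0.006,0,0,0,0,-1],
    [-0.0002,0.006,0,0,0,0,-1],
    [0,0,0,0,0,0,-1]
  ]
}}

```text
t: 22.0
tcp_pos: [0.6686, 0.0881, 0.1136]
tool_rot: [0.737, 0.676, -0.002, -0.004]
force: [-7.6, 3.3, 5.8]
finger_gap: 0.135
gripper_force: 59.4
```

```bash
python3 arc.py|sed -n '1p;11,14p'
```

```text
tcp [0.66864545 0.0881401  0.11355943] r 0.1504945506910524 theta 0.34370421866195516 gap 0.13475004698971854 [-7.61735299  3.29980228  5.81887638]
0.36 [0.6707 0.0853 0.1136] tool [-0.0026  0.0023 -0.    ]
0.4 [0.6765 0.0843 0.1136] tool [-0.0031  0.0082 -0.0001]
0.44 [0.6823 0.0831 0.1136] tool [-0.0039  0.0141 -0.0001]
0.48 [0.6881 0.0816 0.1136] tool [-0.0048  0.0199 -0.0002]
```

Emit:
{"method": "drive_tool", "body": {
  "plan": [
    [-0.0012,0.005,0,0,0,0,-1],
    [-0.0012,0.005,0,0,0,0,-1],
    [-0.0012,0.005,0,0,0,0,-1],
    [-0.0012,0.005,0,0,0,0,-1],
    [0,0,0,0,0,0,-1],
    [0,0,0,0,0,0,-1]
  ]
}}

```text
t: 22.6
tcp_pos: [0.6889, 0.0852, 0.1137]
tool_rot: [0.737, 0.676, 0.001, -0.005]
force: [-6.0, 12.4, 5.9]
finger_gap: 0.139
gripper_force: 59.5
```

```bash
python3 arc.py|sed -n '1p;13,16p'; python3 - <<'E'
from h import *
from station import manip
s,d,W=wrist("w5");box(W,.12,.14,.6,.8,.03,.15)
d=manip.snapshot("scene");W=world(d);box(W,.12,.14,.62,.72,.05,.11);box(W,.145,.17,.4,.6,-.4,-.2);box(W,.095,.11,.35,.52,.2,.35)
a=d["image"][130:290,200:480,::-1];cv2.imwrite("pics/scene5.png",cv2.resize(a,None,fx=2.8,fy=2.8,interpolation=2))
E
```

```text
tcp [0.68894717 0.08519161 0.11367078] r 0.15168374829851922 theta 0.4793598226921589 gap 0.13895121826259993 [-6.001303   12.35301086  5.92752108]
0.44 [0.6823 0.0831 0.1137] tool [-0.0027 -0.0064  0.    ]
0.48 [0.6881 0.0816 0.1137] tool [-0.0036 -0.0006 -0.    ]
0.52 [0.6937 0.0799 0.1137] tool [-0.0048  0.0052 -0.0001]
1343 [0.6887 0.0864 0.1325] [array([688.4,  84.2]), array([22.7, 38.7]), np.float64(85.2)]
25 [0.6957 0.0788 0.1326] [array([695.2,  80.2]), array([32.8, 17.5]), np.float64(41.1)]
108 [ 0.5108 -0.2954  0.1583] [array([ 506.7, -295.9]), array([37.8, 38.3]), np.float64(34.5)]
74 [0.4505 0.2857 0.1025] [array([446.6, 289. ]), array([31.7, 59.9]), np.float64(56.2)]
```

View pics/scene5.png

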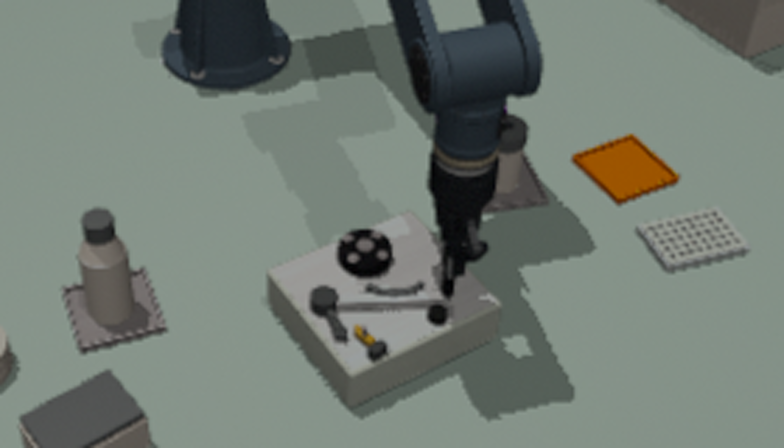

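View pics/w5.png

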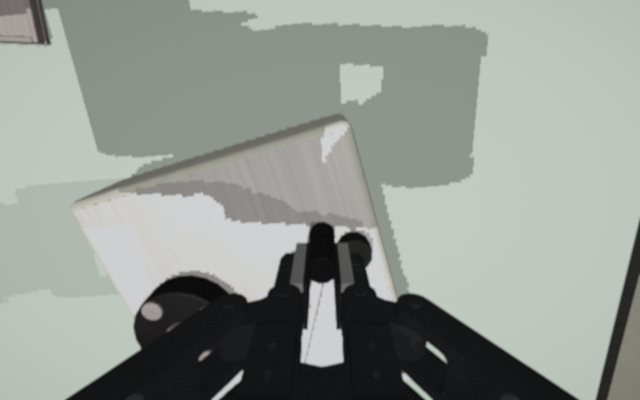

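The wrist view shows the post (322,250) firmly between the pads, beside the stop knob at (355,250), and the scene view shows the bar swung back. I'll take off a little of the sideways load and check the hold.

Emit:
{"method": "drive_tool", "body": {
  "plan": [
    [-0.0015,0,0,0,0,0,-1],
    [-0.0015,0,0,0,0,0,-1],
    [0,0,0,0,0,0,-1],
    [0,0,0,0,0,0,-1],
    [0,0,0,0,0,0,-1]
  ]
}}

```text
t: 23.2
tcp_pos: [0.6889, 0.0851, 0.1137]
tool_rot: [0.737, 0.676, 0.003, -0.007]
force: [-3.8, 19.2, 5.4]
finger_gap: 0.133
gripper_force: 59.5
```

```bash
python3 arc.py|sed -n '1p;13,16p'
```

```text
tcp [0.68891027 0.08506667 0.11371874] r 0.15155349407700663 theta 0.47934495992862086 gap 0.13346885727891716 [-3.83895822 19.23935418  5.35366993]
0.44 [0.6823 0.0831 0.1137] tool [-0.0025 -0.0064  0.    ]
0.48 [0.6881 0.0816 0.1137] tool [-0.0035 -0.0006 -0.    ]
0.52 [0.6937 0.0799 0.1137] tool [-0.0047  0.0052 -0.0001]
```

The sideways force grew, because the grip sticks to the post and this shift pulls inward along the bar. I'll shift back outward to unload it.

Emit:
{"method": "drive_tool", "body": {
  "plan": [
    [0.002,0,0,0,0,0,-1],
    [0.002,0,0,0,0,0,-1],
    [0.002,0.001,0,0,0,0,-1],
    [0.001,0.001,0,0,0,0,-1],
    [0,0,0,0,0,0,-1],
    [0,0,0,0,0,0,-1],
    [0,0,0,0,0,0,-1]
  ]
}}

```text
t: 23.9
tcp_pos: [0.6896, 0.0851, 0.1136]
tool_rot: [0.737, 0.676, -0.003, -0.004]
force: [-7.9, 4.1, 7.6]
finger_gap: 0.137
gripper_force: 59.7
```

```bash
python3 arc.py|sed -n '1p;13,16p'
```

```text
tcp [0.68961673 0.08509452 0.11355628] r 0.15177019930676627 theta 0.4837822966632502 gap 0.13735195464320896 [-7.86832285  4.12552055  7.55437832]
0.44 [0.6823 0.0831 0.1136] tool [-0.0026 -0.0071  0.0001]
0.48 [0.6881 0.0816 0.1136] tool [-0.0036 -0.0013  0.    ]
0.52 [0.6937 0.0799 0.1136] tool [-0.0048  0.0045 -0.0001]
```

The load is now almost purely the spring, at about 0.48 rad with the pinch firm. Handing in.

```bash
python3 -c "
from station import manip
print(manip.sign_off())"
```

```text
the job is handed in; nothing more can be done
None
```

The job is handed in at about 24 s: the tall bottle stands upright in the right tray and the jar in the left, and the gripper is still holding the pressure arm at about 0.48 rad of its 0.52 rad travel, well past the click point at about 0.28.

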